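Load the sandstone slab and clip the slab case shut

TASK

Take the tan sandstone slab out of the white draining rack and lower it gently, on edge, into the free slot of the grey slab case. Then put the blue lid on the case and press it straight down until both spring clips snap over it, and keep pressing: finish with the hand still bearing down firmly on the closed lid so that its rubber seal beds in. Leave the dark slab in the rack, the other two slabs in the case, and the rest of the bench as they are.

Things in the scene. Friction and masses are not known exactly. Their poses are not given: they have to be found in the camera images.
- sandstone_mid (a point): Centre of the tan sandstone slab to be loaded: 12 mm thick (x axis), 80 mm long (y), 70 mm tall (z), about 0.18 kg. Starts on edge in a slot of the white draining rack, its centre 43 mm above the bench; its upper half is free to be pinched across the thickness at mid-length.
- basalt_mid (a point): Centre of the nearly black basalt slab, same size and axes, standing in the other slot of the draining rack, 60 mm from the sandstone centre to centre. It stays there.
- rack: White plastic draining rack, fixed: 150 x 124 mm (x, y), floor 8 mm and edge walls 26 mm above the bench. Two slots like the case's, across x, 30 mm either side of its middle. Origin under its middle.
- case: Base of the slab case, grey plastic, fixed to the bench: 164 mm long (x axis), 122 mm wide (y), 138 mm over the clips on its long sides. Three slots across x, 40 mm apart, for slabs on edge lying along y; an upstand wall 45 mm high runs round them. Origin under its middle.
- free_slot (a point): Middle of the floor of the free slot, the one at the case's -x end, 8 mm above the bench; axes as the case's. A seated slab's centre is 35 mm above it. Guide ribs 15.5 mm apart stand 24 mm above the floor at both ends of the slab, then flare to about 24 mm apart at 32 mm height; none in the middle 52 mm.
- limestone_mid (a point): Centre of the grey limestone slab, same size and axes as the sandstone, standing in the middle slot of the case. It stays there.
- redstone_mid (a point): Centre of the dark red slab, same size and axes, standing in the far (+x) slot of the case. It stays there.
- lid: Blue lid: stiff hollow cover 156 x 112 mm (x, y), open below, 68 mm high, 98 mm with its grip bar, about 0.22 kg. Fits either way round. A round bead on each long side catches under the clips. Origin at the middle of its lower rim, on which it starts standing on the bench.
- lid_grip (a point): Centre of the black grip bar on top of the lid, 90 mm above the lid's lower rim: bar 100 mm long (x axis), 18 mm wide (y), 16 mm high, 14 mm clear of the lid's top, on a post at each end.
- lid_seat (a point): Where the middle of the lid's lower rim comes when home: middle of the case, on its rubber-faced shoulder 20 mm above the bench, axes as the case's (grip bar then along x, its centre 90 mm above this point). The lid slides over the upstand, whose top 10 mm tapers in by 5 mm; below that it has about 1.2 mm play each way.
- clip_left (a joint): Spring clip at mid-length of the case's +y side: 0 at rest or snapped over the lid, about 0.1 rad when sprung outward. Clips meet the lid about 12 mm above home; together they resist up to 12 to 18 N about 9 mm above home, then the force drops and they pull the lid home. A firm push on the closed lid is 10 to 20 N.
- clip_right (a joint): The same clip on the case's -y long side.
- core_grey: Grey rock core standing on end, 54 mm diameter, 110 mm tall, origin under its foot. Bystander.
- core_pink: Pinkish rock core standing on end, 54 mm diameter, 90 mm tall, origin under its foot. Bystander.
- caliper: Digital caliper lying flat on the bench, 200 mm long along its y axis, 12 mm high, origin under its middle. Bystander.
- brush: Dusting brush lying on the bench, 200 mm long along its x axis. Bystander.
Not all that is in view belongs to the job. Several things look just like the lid: the one meant starts farthest to the robot's left.

How it is judged:
By the outcome, as a careful person would: the job done as asked, in the order asked, and still so for the second after the job is handed in, while the arm keeps its last pose, push and grip.
It also fails if it takes over 67 s, if anything falls off the work surface, if the arm or the gripper's body presses on something with over 40 N, if the wrist force passes 120 N, or if a joint passes its speed limit or range.

ROBOT

A 7-joint arm with a two-finger parallel gripper is mounted at the origin on the work surface. World frame = base frame: x ahead of the robot, y to its left, z up, the work surface at z = 0. Lengths are in m, angles in rad, forces in N, time in s.
With the tool pointing down it reaches from about 0.4 to 0.875 m from the base axis. Payload 19.3 kg.
Tool frame: the origin (TCP) lies at the very end of the fingers, on their centre line; the grasp point (between the pads) lies 19 mm behind it; z points along the fingers, y is the line along which they close (so a half turn about z gives the same grasp; the last joint's range is limited). The gripper opens to 85 mm and grips with 20 to 120 N. Pads are 22 mm wide; open, the fingers measure 114 mm over their backs; the gripper's body (76 mm by 85 mm) begins 54 mm behind the grasp point. The pads swing forward as they close: fully open they stand 13 mm farther back than shut.
Start: joints at [1.197, 0.521, -0.036, 1.599, 0.021, 1.021, -0.113], TCP at [0.187, -0.596, 0.231] pointing down, gripper open.
Joint ranges: [-2.91, 2.91], [-0.3, 2.13], [-1.5, 1.42], [0.17, 2.43], [-1.26, 4.41], [0.16, 1.93], [-2.52, 2.52]. Speed limits (rad/s): [1.89, 1.89, 2.39, 2.39, 3.01, 3.01, 3.01].

INTERFACE

Orientations are given as [roll, pitch, yaw] about the fixed x, y, z axes, in that order (R = Rz(yaw) Ry(pitch) Rx(roll)).
In Python, from workcell import bot gives the robot as it stands.
- The arm moves only by the tool jog_arm, never from a script. Its argument "motion" is a list of rows, each a list of 5 numbers: the shift along the tool's x, y, z scaled (see below), then the turn about the tool's z scaled (see below), then the opening, from 0 (shut) to 1 (fully open). A call has 1 to 12 rows; each row shifts and turns the commanded pose from where the row before left it, along the tool's axes as they then stand; what a row does not reach is not made up. The controller multiplies each number of a shift by 30 mm and each number of a turn by 0.08 rad. A row lasts 1/10 s, in which the tool goes at most 50 mm and 8.59 degrees, less where a joint would pass 70% of its speed; a pose out of reach is approached as far as the arm can. A call with a number of a shift or a turn outside -1 to 1 is refused whole. A call with a gripper value outside its range is refused whole. The fingers move at their own pace and stop on an object; "newtons" is the grip in N (left out, the last holds). Time passes only in rows, so rows that do not move let the fingers close. It gives the time, the measured TCP pose, the force, the opening and the grip force at its end, in the units of the state.
- bot.observe(): the state, without advancing time (a new reading comes with each control period).
- bot.grab_frame(name): name is "scene" or "top" or "wrist"; returns a dict with "pixels" (480x640x3 uint8, red, green, blue), "fovy" (degrees; the focal length in pixels is half the picture's height over the tangent of half this angle, whatever the lens; pixels are square), "cx", "cy" (the principal point, pixels), "rvec" (rotation vector, rad) and "tvec" (3), from world to camera coordinates, as OpenCV has them; the wrist camera has in their place "mount" (4x4, takes a point from camera to tool coordinates, whose origin is the TCP and whose axes are the flange's). Camera axes: x right, y down, z forward; pixel columns grow to the right and rows downward; lengths in m; the calibration is good to about 2 mm. A picture is of the moment at which its call begins: read the wrist's pose just before it. There is no depth.
- bot.job_done(): hands the job in; it is judged then, once.
The state is a dict: "clock": time; "qpos": joint angles; "qd": joint speeds; "joint_efforts": joint torques, N m; "position": TCP position; "tool_rot": TCP orientation; "force": force on the tool from outside, world axes, zero at the start; "moment": the same for the moment, N m; "grip_width": finger opening in m; "finger_force": force on a finger pad.
Only numpy, scipy, OpenCV 4.12 (cv2) and the standard library are available. Lean on these libraries where they do the work, as an engineer would, in place of code of your own. Each camera call takes 0.05 s, during which the arm holds its last target. There are 200 camera calls.

## Working session

There is one attempt and no reset: what is moved stays moved. The work goes in short steps, Python scripts to look and compute and a tool call to move; the robot and the scene stay as the last step left them, time stands still between calls to the robot, and variables do not carry over. Pictures are saved under pics/ and viewed, at most 10 in all, crops included, and the job is handed in when it is done.

Besides the shell and the picture viewer there is one more tool, called after "Request:" by a JSON object that holds its "op" and its "data", one argument or row to a line. jog_arm: Moves the arm, as the interface text tells. Shifts and turns lie within -1 to 1; 1 stands for 30 mm of shift or 0.08 rad of turn. Its arguments: {"type":"object","properties":{"motion":{"type":"array","items":{"type":"array","items":{"type":"number"}}},"newtons":{"type":"number"}},"required":["motion"]}

```bash
mkdir -p pics; cat > h.py <<'E'
import numpy as np, cv2, json
from scipy.spatial.transform import Rotation as R
from workcell import bot
def grab(n, f=None):
    s=bot.observe(); g=bot.grab_frame(n); p=np.array(g["pixels"])
    if f: cv2.imwrite("pics/"+f+".png",p[:,:,::-1])
    fl=240/np.tan(np.radians(g["fovy"])/2)
    if "mount" in g:
        M=np.array(g["mount"]); T=np.eye(4); T[:3,:3]=R.from_euler("xyz",s["tool_rot"]).as_matrix(); T[:3,3]=s["position"]
        W=T@M; Rc=W[:3,:3]; c=W[:3,3]
    else:
        Rw=cv2.Rodrigues(np.array(g["rvec"],float))[0]; Rc=Rw.T; c=-Rc@np.array(g["tvec"],float).ravel()
    return dict(p=p,f=fl,cx=g["cx"],cy=g["cy"],R=Rc,c=c)
def ray(G,u,v):
    d=G["R"]@np.array([(u-G["cx"])/G["f"],(v-G["cy"])/G["f"],1]); return d/np.linalg.norm(d)
def onz(G,u,v,z):
    d=ray(G,u,v); return G["c"]+d*(z-G["c"][2])/d[2]
def proj(G,P):
    q=G["R"].T@(np.asarray(P)-G["c"]); return q[:2]/q[2]*G["f"]+[G["cx"],G["cy"]]
def tri(G1,a,G2,b):
    d1,d2=ray(G1,*a),ray(G2,*b); t=np.linalg.lstsq(np.c_[d1,-d2],G2["c"]-G1["c"],rcond=None)[0]
    p,q=G1["c"]+t[0]*d1,G2["c"]+t[1]*d2; return (p+q)/2,np.linalg.norm(p-q)
E
python3 - <<'E'
from h import *
s=bot.observe(); print({k:np.round(v,3).tolist() for k,v in s.items()})
for n in ("scene","top"):
    G=grab(n,n+"0"); print(n,G["f"],G["cx"],G["cy"],G["c"].round(3),G["R"].round(3).tolist())
E
```

```text
{'clock': 0.0, 'qpos': [1.197, 0.522, -0.036, 1.6, 0.021, 1.021, -0.113], 'qd': [0.001, -0.001, 0.002, 0.001, 0.001, 0.001, 0.001], 'joint_efforts': [-0.003, -92.716, 1.979, -36.995, 0.018, 0.008, 0.0], 'position': [0.187, -0.596, 0.231], 'tool_rot': [-3.14, 0.0, 0.304], 'force': [-0.002, -0.33, -0.516], 'moment': [-0.004, 0.005, 0.008], 'finger_force': 0.0, 'grip_width': 0.085}
scene 437.34141640161886 323.3624663705508 245.55862822289933 [ 0.88  -0.439  0.734] [[0.763, 0.476, -0.436], [0.646, -0.566, 0.512], [-0.003, -0.673, -0.74]]
top 443.4901475347506 312.8798259552004 236.67615862104006 [0.374 0.024 1.095] [[-0.011, -0.988, 0.153], [-1.0, 0.009, -0.017], [0.016, -0.153, -0.988]]
```

View pics/scene0.png

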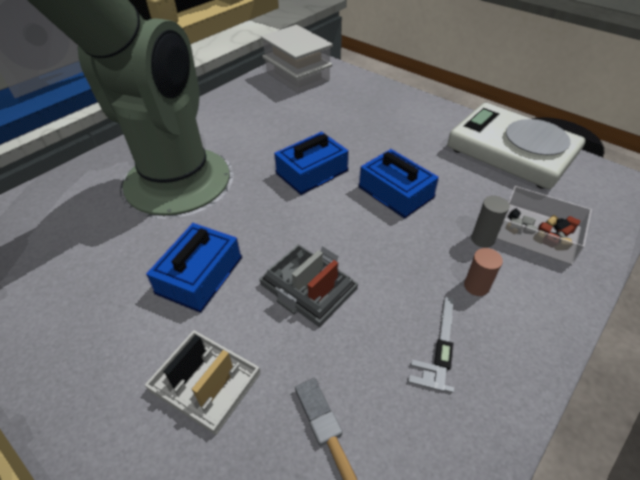

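View pics/top0.png

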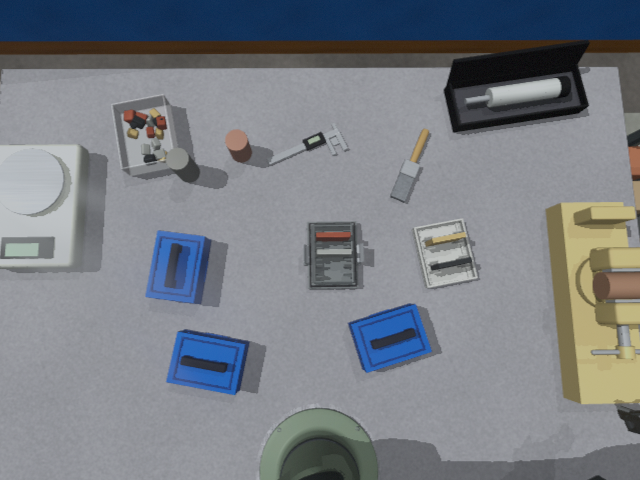

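The scene view shows the white rack with the dark slab (185,362) and tan slab (213,378), and the grey case at (310,283). In the top view, up is world +x and left is +y. The meant lid is the leftmost, at (178,267); the tan slab is at (446,238), and the case is at (333,255) with its free slot near (333,272).

```bash
python3 - <<'E'
from h import *
G=grab("top"); hsv=cv2.cvtColor(G["p"],cv2.COLOR_RGB2HSV)
def rect(lo,hi,box,z,name):
    m=cv2.inRange(hsv,np.array(lo),np.array(hi)); k=np.zeros_like(m); x0,y0,x1,y1=box; k[y0:y1,x0:x1]=m[y0:y1,x0:x1]
    c=max(cv2.findContours(k,0,2)[0],key=cv2.contourArea); r=cv2.minAreaRect(c); b=cv2.boxPoints(r)
    W=np.array([onz(G,*q,z)[:2] for q in b]); e=W[1]-W[0],W[2]-W[1]
    print(name,np.round(r[0],1),W.mean(0).round(3),[(round(np.hypot(*v),3),round(np.degrees(np.arctan2(v[1],v[0])),1)) for v in e])
rect((12,90,80),(28,255,255),(410,215,480,290),.06,"tan")
rect((0,0,150),(180,45,255),(405,210,490,295),.02,"rack")
rect((105,120,60),(125,255,255),(130,210,230,315),.06,"lid")
rect((0,110,50),(12,255,255),(300,215,365,295),.07,"red")
rect((0,0,0),(180,110,75),(295,210,370,295),.04,"case")
rect((0,0,0),(180,255,45),(150,230,200,300),.095,"grip")
W=grab("wrist"); s=bot.observe()
T=R.from_euler("xyz",s["tool_rot"]).as_matrix()
print("wristcam in tool:",(T.T@(W["c"]-s["position"])).round(3),(T.T@W["R"]).round(3).tolist(),W["f"])
E
```

```text
tan [444.9 238.7] [ 0.527 -0.307] [(np.float64(0.096), np.float64(-78.6)), (np.float64(0.012), np.float64(-171.7))]
rack [447. 252.] [ 0.502 -0.323] [(np.float64(0.21), np.float64(-90.4)), (np.float64(0.208), np.float64(175.8))]
lid [178.5 266.8] [0.468 0.32 ] [(np.float64(0.16), np.float64(-6.9)), (np.float64(0.131), np.float64(-100.1))]
red [332.5 234.5] [ 0.538 -0.039] [(np.float64(0.077), np.float64(-90.5)), (np.float64(0.012), np.float64(178.6))]
case [332.6 255.9] [ 0.492 -0.041] [(np.float64(0.116), np.float64(-87.8)), (np.float64(0.149), np.float64(-178.9))]Traceback (most recent call last):
  File "<stdin>", line 13, in <module>
  File "<stdin>", line 5, in rect
ValueError: max() iterable argument is empty
```

```bash
cat >> h.py <<'E'
def plan(xyz,yaw,n=None,frm=None):
    """rows of (shift, turn) from the present pose to the target, in move units"""
    s=bot.observe(); p=np.array(s["position"]) if frm is None else np.array(frm[:3]); y0=s["tool_rot"][2] if frm is None else frm[3]
    dy=(yaw-y0+np.pi)%(2*np.pi)-np.pi; d=np.array(xyz)-p
    if n is None: n=int(max(1,np.ceil(max(np.linalg.norm(d)/.03,abs(dy)/.08))))
    t=round(-dy/.08/n,2); y=y0; out=[]
    for i in range(n):
        A=np.array([[np.cos(y),np.sin(y),0],[np.sin(y),-np.cos(y),0],[0,0,-1]])
        r=np.round(A.T@((np.array(xyz)-p)/(n-i))/.03,2); p=p+A@r*.03; y-=t*.08; out.append(r.tolist()+[t])
    print(n,"rows"); print(*out,sep=",")
    print("end",p.round(4),round(y,4))
E
python3 - <<'E'
from h import *
W=grab("wrist"); s=bot.observe()
T=R.from_euler("xyz",s["tool_rot"]).as_matrix()
print("wristcam in tool:",(T.T@(W["c"]-s["position"])).round(3),(T.T@W["R"]).round(3).tolist(),W["f"])
plan((.47,-.31,.25),1.76)
E
```

```text
wristcam in tool: [ 0.075 -0.002 -0.141] [[-0.001, -0.955, -0.296], [1.0, -0.0, -0.001], [0.001, -0.296, 0.955]] 337.77681253916325
19 rows
[0.62, -0.33, -0.03, np.float64(-0.96)],[0.65, -0.28, -0.03, np.float64(-0.96)],[0.67, -0.23, -0.03, np.float64(-0.96)],[0.68, -0.18, -0.03, np.float64(-0.96)],[0.69, -0.13, -0.03, np.float64(-0.96)],[0.7, -0.07, -0.03, np.float64(-0.96)],[0.71, -0.02, -0.03, np.float64(-0.96)],[0.71, 0.04, -0.04, np.float64(-0.96)],[0.7, 0.09, -0.03, np.float64(-0.96)],[0.69, 0.14, -0.04, np.float64(-0.96)],[0.68, 0.2, -0.03, np.float64(-0.96)],[0.66, 0.25, -0.04, np.float64(-0.96)],[0.64, 0.3, -0.03, np.float64(-0.96)],[0.62, 0.34, -0.04, np.float64(-0.96)],[0.59, 0.39, -0.03, np.float64(-0.96)],[0.56, 0.44, -0.04, np.float64(-0.96)],[0.52, 0.48, -0.03, np.float64(-0.96)],[0.48, 0.51, -0.04, np.float64(-0.96)],[0.44, 0.55, -0.03, np.float64(-0.96)]
end [ 0.47   -0.31    0.2499] 1.763
```

```bash
python3 - <<'E'
from h import *
plan((.525,-.305,.25),1.76,18,frm=(.187,-.596,.291,.304))
E
```

```text
18 rows
[0.76, -0.33, 0.08, -1.01],[0.78, -0.26, 0.08, -1.01],[0.8, -0.2, 0.08, -1.01],[0.81, -0.14, 0.08, -1.01],[0.82, -0.07, 0.07, -1.01],[0.83, -0.0, 0.08, -1.01],[0.82, 0.06, 0.07, -1.01],[0.82, 0.13, 0.08, -1.01],[0.8, 0.2, 0.07, -1.01],[0.78, 0.26, 0.08, -1.01],[0.76, 0.32, 0.07, -1.01],[0.73, 0.38, 0.08, -1.01],[0.7, 0.44, 0.07, -1.01],[0.66, 0.5, 0.08, -1.01],[0.62, 0.55, 0.07, -1.01],[0.57, 0.6, 0.08, -1.01],[0.53, 0.64, 0.07, -1.01],[0.47, 0.68, 0.08, -1.01]
end [ 0.5249 -0.3049  0.2499] 1.7584
```

Request:
{"op": "jog_arm", "data": {
  "motion": [
    [0, 0, -1, 0, 1],
    [0, 0, -1, 0, 1],
    [0.76, -0.33, 0.08, -1, 1],
    [0.78, -0.26, 0.08, -1, 1],
    [0.8, -0.2, 0.08, -1, 1],
    [0.81, -0.14, 0.08, -1, 1],
    [0.82, -0.07, 0.08, -1, 1],
    [0.83, 0, 0.08, -1, 1],
    [0.82, 0.06, 0.08, -1, 1],
    [0.82, 0.13, 0.08, -1, 1]
  ]
}}

```text
clock: 1.2
position: [0.3388, -0.466, 0.2719]
tool_rot: [-3.142, -0.0, 0.95]
force: [-0.2, -0.0, 0.8]
grip_width: 0.0851
finger_force: 0.0
```

Request:
{"op": "jog_arm", "data": {
  "motion": [
    [0.8, 0.2, 0.08, -1, 1],
    [0.78, 0.26, 0.08, -1, 1],
    [0.76, 0.32, 0.08, -1, 1],
    [0.73, 0.38, 0.08, -1, 1],
    [0.7, 0.44, 0.08, -1, 1],
    [0.66, 0.5, 0.08, -1, 1],
    [0.62, 0.55, 0.08, -1, 1],
    [0.57, 0.6, 0.08, -1, 1],
    [0.53, 0.64, 0.08, -1, 1],
    [0.47, 0.68, 0.08, -1, 1],
    [0, 0, 0, 0, 1],
    [0, 0, 0, 0, 1]
  ]
}}

```text
clock: 2.4
position: [0.5275, -0.307, 0.2478]
tool_rot: [-3.141, -0.0, 1.746]
force: [1.0, 0.1, -0.4]
grip_width: 0.0858
finger_force: 0.0
```

```bash
python3 - <<'E'
from h import *
s=bot.observe(); print(s["position"],s["tool_rot"],np.round(s["qpos"],2),s["clock"])
G=grab("wrist","w1"); print(G["c"])
E
```

```text
[ 0.52751877 -0.3069882   0.24775247] [-3.14128737e+00 -3.68666994e-04  1.74608666e+00] [ 0.74  0.51 -0.45  1.61  0.25  1.08  0.4 ] 2.4
[ 0.5138672  -0.23122458  0.38848179]
```

View pics/w1.png

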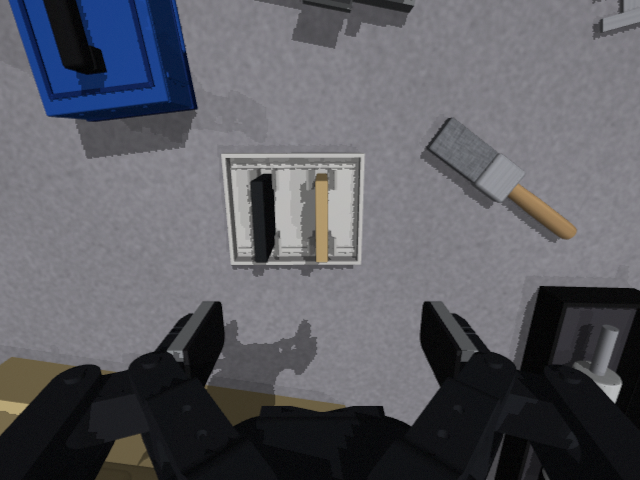

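The wrist picture shows the rack outline spanning (222-364, 154-265), with the tan slab's top at column 321, rows 174-262. The dark slab is at column 263.

```bash
cat >> h.py <<'E'
def blob(G,lo,hi,box):
    hsv=cv2.cvtColor(G["p"],cv2.COLOR_RGB2HSV); m=cv2.inRange(hsv,np.array(lo),np.array(hi)); k=np.zeros_like(m); x0,y0,x1,y1=box; k[y0:y1,x0:x1]=m[y0:y1,x0:x1]
    c=max(cv2.findContours(k,0,2)[0],key=cv2.contourArea); return c,cv2.minAreaRect(c)
def wrect(G,r,z):
    W=np.array([onz(G,*q,z)[:2] for q in cv2.boxPoints(r)]); e=W[1]-W[0],W[2]-W[1]
    return W.mean(0).round(4),[(round(float(np.hypot(*v)),4),round(float(np.degrees(np.arctan2(v[1],v[0]))),1)) for v in e]
TAN=((12,70,120),(28,255,255)); WH=((0,0,130),(60,60,255))
E
python3 - <<'E'
from h import *
s=bot.observe(); G=grab("wrist")
c,r=blob(G,*TAN,(290,160,350,280)); print(r,wrect(G,r,.078)); np.save("t1.npy",np.r_[r[0],G["c"],G["R"].ravel()])
c,r=blob(G,*WH,(200,140,385,280)); print(r,wrect(G,r,.026))
x,y=int(321),218; print(G["p"][y,312:332].tolist(),G["p"][170:184,321].tolist())
E
```

```text
((322.0, 220.0), (80.0, 12.0), 90.0) (array([ 0.5265, -0.3071]), [(0.0109, 9.9), (0.0776, -79.8)])
((293.5, 208.5), (125.0, 93.0), 0.0) (array([ 0.4958, -0.3129]), [(0.1036, 95.4), (0.1309, 9.9)])
[[106, 105, 103], [104, 103, 103], [105, 104, 103], [106, 105, 104], [132, 117, 92], [168, 145, 103], [176, 152, 108], [175, 151, 108], [175, 152, 109], [175, 151, 108], [175, 151, 108], [176, 151, 108], [176, 151, 108], [176, 152, 108], [176, 152, 108], [171, 147, 105], [144, 132, 110], [170, 169, 165], [185, 185, 183], [186, 185, 183]] [[175, 174, 173], [170, 169, 168], [136, 133, 127], [94, 79, 55], [94, 79, 55], [95, 81, 57], [94, 80, 56], [94, 80, 56], [95, 81, 57], [101, 87, 60], [138, 118, 84], [175, 151, 108], [176, 152, 110], [176, 152, 108]]
```

Request:
{"op": "jog_arm", "data": {
  "motion": [
    [0, -0.03, 0.9, 0, 0.5],
    [0, 0, 0.9, 0, 0.5],
    [0, 0, 0.9, 0, 0.5],
    [0, 0, 0, 0, 0.5],
    [0, 0, 0, 0, 0.5]
  ]
}}

```text
clock: 3.0
position: [0.5259, -0.3083, 0.1678]
tool_rot: [-3.141, 0.0, 1.743]
force: [-1.1, 0.1, -0.2]
grip_width: 0.0426
finger_force: 0.0
```

```bash
python3 - <<'E'
from h import *
s=bot.observe(); print(s["position"],s["tool_rot"],s["grip_width"])
G=grab("wrist","w2")
c,r=blob(G,*TAN,(250,100,400,400)); print(r,wrect(G,r,.078))
a=np.load("t1.npy"); G1=dict(G,c=a[2:5],R=a[5:].reshape(3,3)); print(tri(G1,a[:2],G,r[0]))
b=cv2.boxPoints(r); print(b.round())
E
```

```text
[ 0.52590844 -0.30826692  0.16777906] [-3.14143523e+00  3.24259183e-05  1.74316902e+00] 0.04262417728740935
((323.0, 245.0), (104.0, 16.0), 90.0) (array([ 0.5261, -0.3071]), [(0.0109, 9.9), (0.0785, -79.7)])
(array([ 0.5263617 , -0.3074121 ,  0.07101417]), np.float64(0.00030380346478208685))
[[315. 193.]
 [331. 193.]
 [331. 297.]
 [315. 297.]]
```

View pics/w2.png

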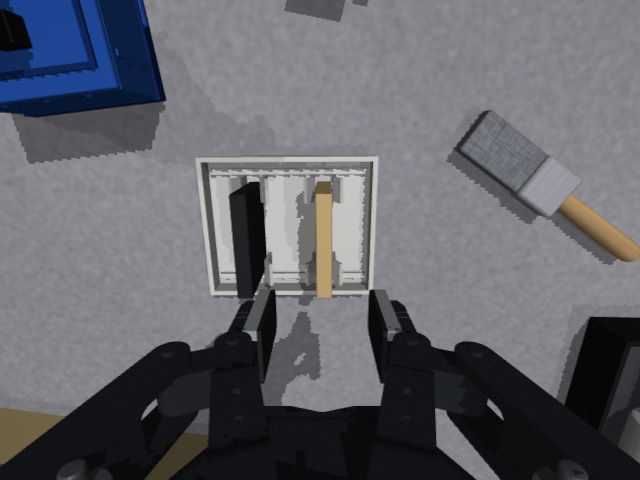

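The picture shows the slab's top at columns 315-331, rows 193-297, lined up between the fingers. Descending to grip it.

Request:
{"op": "jog_arm", "data": {
  "motion": [
    [0.04, 0, 0.9, 0, 0.5],
    [0, 0, 0.9, 0, 0.5],
    [0, 0, 0.8, 0, 0.5],
    [0, 0, 0.7, 0, 0.5],
    [0, 0, 0.5, 0, 0.5],
    [0, 0, 0.25, 0, 0.5],
    [0, 0, 0, 0, 0.5]
  ]
}}

```text
clock: 3.75
position: [0.5259, -0.3067, 0.0457]
tool_rot: [-3.142, -0.0, 1.744]
force: [0.6, 1.2, 0.5]
grip_width: 0.0427
finger_force: 0.0
```

Request:
{"op": "jog_arm", "data": {
  "motion": [
    [0, 0, 0, 0, 0],
    [0, 0, 0, 0, 0],
    [0, 0, 0, 0, 0],
    [0, 0, 0, 0, 0],
    [0, 0, 0, 0, 0],
    [0, 0, 0, 0, 0],
    [0, 0, 0, 0, 0]
  ],
  "newtons": 40
}}

```text
clock: 4.45
position: [0.5263, -0.307, 0.0466]
tool_rot: [3.141, 0.001, 1.744]
force: [-1.0, -0.2, 6.8]
grip_width: 0.0113
finger_force: 41.1
```

Request:
{"op": "jog_arm", "data": {
  "motion": [
    [0, 0, -0.4, 0, 0],
    [0, 0, -0.8, 0, 0],
    [0, 0, -1, 0, 0],
    [0, 0, -1, 0, 0],
    [0, 0, -1, 0, 0],
    [0, 0, -0.8, 0, 0]
  ]
}}

```text
clock: 5.05
position: [0.5259, -0.3067, 0.1985]
tool_rot: [3.14, 0.001, 1.744]
force: [0.5, 0.4, -1.8]
grip_width: 0.0116
finger_force: 39.9
```

```bash
python3 - <<'E'
from h import *
print(bot.observe()["force"])
plan((.48,-.12,.23),1.57,8)
E
```

```text
[ 0.53519033  0.38553178 -1.78655221]
8 rows
[0.8, -0.05, -0.13, np.float64(0.27)],[0.8, -0.07, -0.13, np.float64(0.27)],[0.8, -0.09, -0.13, np.float64(0.27)],[0.79, -0.11, -0.13, np.float64(0.27)],[0.79, -0.12, -0.13, np.float64(0.27)],[0.79, -0.14, -0.13, np.float64(0.27)],[0.78, -0.16, -0.13, np.float64(0.27)],[0.78, -0.18, -0.14, np.float64(0.27)]
end [ 0.4799 -0.1201  0.23  ] 1.5711
```

Request:
{"op": "jog_arm", "data": {
  "motion": [
    [0.8, -0.05, -0.13, 0.27, 0],
    [0.8, -0.07, -0.13, 0.27, 0],
    [0.8, -0.09, -0.13, 0.27, 0],
    [0.79, -0.11, -0.13, 0.27, 0],
    [0.79, -0.12, -0.13, 0.27, 0],
    [0.79, -0.14, -0.13, 0.27, 0],
    [0.78, -0.16, -0.13, 0.27, 0],
    [0.78, -0.18, -0.14, 0.27, 0],
    [0, 0, 0, 0, 0],
    [0, 0, 0, 0, 0],
    [0, 0, 0, 0, 0]
  ]
}}

```text
clock: 6.15
position: [0.4798, -0.1208, 0.2275]
tool_rot: [3.141, 0.0, 1.57]
force: [-0.0, 0.6, -1.3]
grip_width: 0.0113
finger_force: 39.9
```

```bash
python3 - <<'E'
from h import *
s=bot.observe(); G=grab("wrist","w3"); print(s["position"],s["tool_rot"],s["force"],G["c"])
np.savez("w3.npz",**G)
E
```

```text
[ 0.4798169  -0.12079133  0.22745447] [3.14125646e+00 3.70410449e-04 1.57044404e+00] [-0.01438917  0.61984407 -1.26132923] [ 0.47926459 -0.0437732   0.36812815]
```

View pics/w3.png

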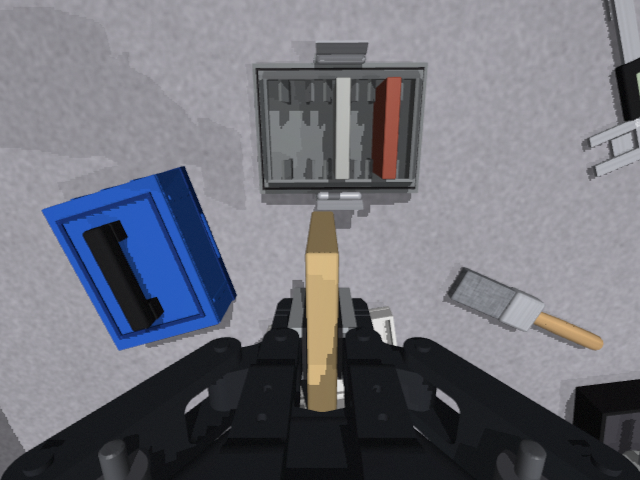

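The wrist picture shows the case outline at (257-425, 65-190), the limestone top at column 343, the red top at column 392, and the free slot around column 295. The tan slab is held straight in the fingers at column 322.

```bash
cat > m.py <<'E'
from h import *
def measure(G,box):
    x0,y0,x1,y1=box; o={}
    hsv=cv2.cvtColor(G["p"],cv2.COLOR_RGB2HSV)
    sub=hsv[y0:y1,x0:x1]; red=(sub[:,:,1]>90)&((sub[:,:,0]<12)|(sub[:,:,0]>170)); v=np.median(sub[:,:,2][red]); vm=np.percentile(sub[:,:,2][red],90)
    for n,a in (("red",((0,90,int(vm*.85)),(12,255,255))),("lime",((0,0,150),(180,40,255)))):
        c,r=blob(G,*a,box); o[n]=r; print(n,np.round(r[0],1),np.round(r[1],1),wrect(G,r,.078))
    g=cv2.cvtColor(G["p"],cv2.COLOR_RGB2GRAY); k=np.zeros_like(g); k[y0:y1,x0:x1]=((g[y0:y1,x0:x1]<95)|red)*255
    k=cv2.morphologyEx(k,cv2.MORPH_OPEN,np.ones((3,3))); c=np.vstack([q for q in cv2.findContours(k,0,2)[0] if cv2.contourArea(q)>40]); h=cv2.convexHull(c)
    ap=cv2.approxPolyDP(h,5,True)[:,0]; print("case",ap.tolist()); o["case"]=ap
    return o
E
python3 - <<'E'
from m import *
G=dict(np.load("w3.npz")); o=measure(G,(245,60,440,195))
for z in (.02,.045):
    W=np.array([onz(G,*map(float,q),z)[:2] for q in o["case"]]); print(z,W.round(4).tolist(),W.mean(0).round(4))
g=cv2.cvtColor(G["p"],cv2.COLOR_RGB2GRAY); print(g[130,250:430].tolist()); print(g[55:205,300].tolist()); print(g[130:170,343].tolist())
E
```

```text
red [391.5 127. ] [ 13.2 100.6] (array([ 0.5359, -0.0379]), [(0.0776, 90.2), (0.0104, -2.5)])
lime [402.5 127. ] [134.  73.] (array([ 0.5451, -0.0392]), [(0.0563, -0.0), (0.1042, -84.2)])
case [[424, 67], [415, 177], [406, 192], [262, 189], [255, 68], [315, 61]]
0.02 [[0.5743, 0.0181], [0.5741, -0.0831], [0.5661, -0.0984], [0.4176, -0.0952], [0.4171, 0.0174], [0.473, 0.0232]] [ 0.5037 -0.0363]
0.045 [[0.5675, 0.0136], [0.5673, -0.0802], [0.5598, -0.0944], [0.422, -0.0915], [0.4215, 0.013], [0.4734, 0.0184]] [ 0.5019 -0.0369]
[165, 155, 150, 152, 153, 154, 131, 118, 118, 74, 32, 67, 75, 75, 74, 81, 107, 115, 115, 85, 112, 127, 129, 127, 127, 127, 127, 128, 127, 128, 128, 128, 128, 127, 128, 129, 128, 128, 129, 129, 128, 128, 128, 128, 129, 129, 129, 128, 129, 127, 122, 119, 118, 119, 119, 118, 118, 118, 118, 118, 119, 118, 119, 118, 119, 119, 119, 119, 119, 118, 119, 120, 118, 115, 112, 89, 74, 73, 73, 74, 73, 73, 70, 61, 59, 79, 146, 175, 181, 181, 181, 180, 182, 181, 181, 181, 181, 182, 181, 149, 121, 119, 119, 118, 119, 117, 118, 117, 118, 117, 118, 117, 117, 114, 89, 73, 74, 73, 7
[... 472 characters left out ...]
, 76, 84, 82, 76, 74, 73, 74, 74, 75, 85, 123, 124, 124, 124, 122, 124, 124, 124, 129, 128, 128, 128, 129, 128, 128, 128, 126, 119, 121, 122, 121, 122, 121, 122, 121, 122, 122, 129, 129, 128, 128, 129, 128, 127, 128, 128, 129, 129, 126, 120, 120, 118, 119, 118, 117, 117, 117, 117, 117, 116, 117, 117, 117, 117, 118, 117, 117, 117, 116, 117, 117, 117, 117, 117, 117, 117, 118, 119, 127, 135, 130, 92, 58, 58, 58, 56, 35, 25, 47, 81, 84, 83, 89, 103, 101, 103, 103, 102, 102, 103, 103, 103, 104, 113]
[181, 181, 180, 181, 181, 180, 181, 180, 181, 179, 179, 179, 179, 178, 178, 178, 179, 179, 178, 177, 177, 178, 178, 178, 177, 178, 177, 177, 176, 176, 177, 176, 177, 177, 176, 176, 176, 176, 175, 176]
```

```bash
python3 - <<'E'
from h import *
G=dict(np.load("w3.npz"))
c,r=blob(G,(0,0,150),(180,40,255),(325,60,365,186)); print("lime",r,wrect(G,r,.078))
c,r2=blob(G,(0,90,60),(12,255,255),(370,60,415,186)); print(r2)
g=cv2.cvtColor(G["p"],cv2.COLOR_RGB2GRAY)
for y in (90,110,130,150,170):
  row=g[y,330:356].astype(int); e=np.where(np.abs(np.diff(row))>25)[0]+330; r=G["p"][y,366:412].astype(int); q=np.where((r[:,0]-r[:,1]>40)&(r[:,0]>r[:,0].max()*.85))[0]+366
  print(y,e,q[[0,-1]], onz(G,e.mean()+.5,y,.078).round(4), onz(G,q[[0,-1]].mean(),y,.078).round(4))
# left and right upstand outer top edges / base edges
for y in (90,110,150,170):
  row=g[y].astype(int); print(y,row[252:275].tolist(),row[408:432].tolist())
E
```

```text
lime ((342.5999755859375, 128.0016632080078), (12.864879608154297, 100.20275115966797), 0.9548412561416626) (array([ 0.4962, -0.0386]), [(0.0775, 89.7), (0.0101, -0.9)])
((391.12469482421875, 127.50624084472656), (15.181035995483398, 101.77286529541016), 2.862405300140381)
90 [335 336 349 350] [387 399] [ 0.496  -0.0086  0.078 ] [ 0.5355 -0.0086  0.078 ]
110 [335 336 349 350] [386 398] [ 0.4962 -0.0233  0.078 ] [ 0.5356 -0.0233  0.078 ]
130 [335 336 348 349] [385 397] [ 0.4961 -0.0386  0.078 ] [ 0.5357 -0.0386  0.078 ]
150 [334 335 348] [384 396] [ 0.4939 -0.0543  0.078 ] [ 0.5358 -0.0544  0.078 ]
170 [334 335 348 349 353] [383 395] [ 0.4982 -0.0706  0.078 ] [ 0.5359 -0.0707  0.078 ]
90 [152, 142, 132, 122, 106, 62, 31, 78, 79, 73, 73, 80, 106, 115, 114, 72, 63, 74, 73, 74, 74, 74, 74] [73, 71, 54, 43, 42, 41, 45, 97, 110, 111, 96, 84, 81, 80, 85, 118, 128, 137, 157, 165, 164, 162, 162, 163]
110 [149, 151, 148, 130, 119, 119, 74, 34, 80, 80, 72, 73, 80, 106, 115, 115, 76, 80, 91, 92, 91, 92, 92] [67, 51, 42, 44, 43, 69, 102, 111, 110, 92, 81, 82, 70, 113, 127, 127, 148, 157, 156, 156, 156, 156, 157, 160]
150 [156, 150, 150, 148, 149, 130, 119, 117, 82, 41, 52, 70, 74, 74, 80, 106, 114, 115, 85, 111, 126, 127, 128] [43, 41, 55, 98, 111, 112, 93, 83, 81, 69, 111, 126, 128, 152, 159, 155, 152, 152, 154, 155, 158, 157, 157, 157]
170 [152, 146, 143, 146, 149, 151, 137, 121, 118, 83, 42, 58, 71, 73, 73, 79, 107, 115, 116, 81, 103, 118, 117] [43, 82, 107, 111, 103, 87, 82, 82, 97, 120, 126, 144, 155, 159, 161, 164, 161, 157, 153, 151, 150, 151, 153, 155]
```

Request:
{"op": "jog_arm", "data": {
  "motion": [
    [0.6, -0.2, 0.1, 0, 0],
    [0.7, -0.2, 0.2, 0, 0],
    [0.7, -0.2, 0.2, 0, 0],
    [0.6, -0.15, 0.2, 0, 0],
    [0.13, 0, 0.1, 0, 0],
    [0, 0, 0, 0, 0],
    [0, 0, 0, 0, 0],
    [0, 0, 0, 0, 0]
  ]
}}

```text
clock: 7.0
position: [0.4575, -0.0391, 0.2032]
tool_rot: [3.141, 0.0, 1.57]
force: [-0.2, 0.3, -3.4]
grip_width: 0.0115
finger_force: 39.9
```

```bash
python3 - <<'E'
from h import *
s=bot.observe(); G=grab("wrist","w4"); print(s["position"],s["tool_rot"],s["force"])
np.savez("w4.npz",**G)
E
```

```text
[ 0.45752592 -0.03908587  0.2032385 ] [3.14140260e+00 1.10499692e-04 1.56965643e+00] [-0.23198385  0.28305011 -3.39456673]
```

View pics/w4.png

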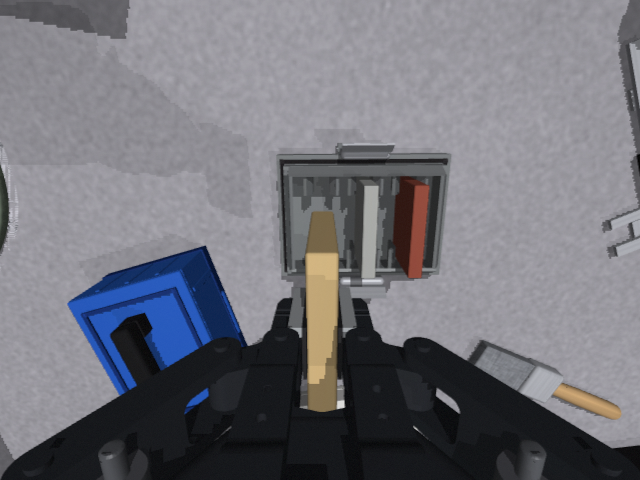

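The case is clear ahead, with limestone at column 368 and red at column 414. The held slab at column 322 stands straight.

```bash
python3 - <<'E'
from h import *
A=dict(np.load("w3.npz")); G=dict(np.load("w4.npz"))
for n,a,b1,b2 in (("lime",((0,0,140),(180,40,255)),(325,60,365,186),(352,170,382,282)),("red",((0,90,85),(12,255,255)),(370,60,415,186),(402,170,432,285))):
    r1=blob(A,*a,b1)[1]; r=blob(G,*a,b2)[1]; print(n,np.round(r1[0]+r[0],1),np.round(r[1],1),wrect(G,r,.078),tri(A,r1[0],G,r[0]))
x=G["p"].astype(int)
for y in (225,300): print(y,[ (int(q[0]),int(q[-1])) for q in [np.where((x[y,290:350,0]-x[y,290:350,2]>25))[0]+290]])
# held slab: bottom edge near end, expected if centred
for z,dx in ((.0366,-.006),(.0366,.006),(-.0384,-.006),(-.0384,.006)):
    print(proj(G,np.array(bot.observe()["position"])+[dx,.04,z-.002]).round(1))
E
```

```text
lime [342.5 128.  371.5 233.5] [95. 19.] (array([ 0.4976, -0.0395]), [(0.0149, -0.1), (0.081, -87.1)]) (array([ 0.49642147, -0.03692672,  0.08146839]), np.float64(0.001150405152035002))
red [391.4 127.5 418.3 230.6] [15. 94.] (array([ 0.5356, -0.0371]), [(0.0794, 90.2), (0.0118, -4.3)]) (array([ 0.53675202, -0.0365481 ,  0.07385241]), np.float64(0.0001620887260350124))
225 [(310, 334)]
300 [(306, 338)]
[305.3 253. ]
[341.4 252.9]
[311.8 207.7]
[333.8 207.7]
```

Request:
{"op": "jog_arm", "data": {
  "motion": [
    [0.02, -0.03, 0.7, 0, 0],
    [0, 0, 0.8, 0, 0],
    [0, 0, 0.8, 0, 0],
    [0, 0, 0.7, 0, 0],
    [0, 0, 0.5, 0, 0],
    [0, 0, 0.4, 0, 0],
    [0, 0, 0.3, 0, 0],
    [0, 0, 0.2, 0, 0],
    [0, 0, 0.2, 0, 0],
    [0, 0, 0.2, 0, 0],
    [0, 0, 0, 0, 0]
  ]
}}

```text
clock: 8.15
position: [0.4562, -0.0376, 0.0587]
tool_rot: [-3.141, 0.0, 1.571]
force: [-0.7, 0.3, -1.3]
grip_width: 0.0117
finger_force: 39.8
```

Request:
{"op": "jog_arm", "data": {
  "motion": [
    [0, 0, 0.1, 0, 0],
    [0, 0, 0.08, 0, 0],
    [0, 0, 0.06, 0, 0],
    [0, 0, 0.05, 0, 0],
    [0, 0, 0, 0, 0],
    [0, 0, 0, 0, 0]
  ]
}}

```text
clock: 8.75
position: [0.4563, -0.0376, 0.0504]
tool_rot: [-3.142, -0.0, 1.571]
force: [-0.2, -0.4, -1.8]
grip_width: 0.0117
finger_force: 39.8
```

Request:
{"op": "jog_arm", "data": {
  "motion": [
    [0, 0, 0.04, 0, 0],
    [0, 0, 0.04, 0, 0],
    [0, 0, 0.03, 0, 0],
    [0, 0, 0.02, 0, 0],
    [0, 0, 0, 0, 0],
    [0, 0, 0, 0, 0]
  ]
}}

```text
clock: 9.35
position: [0.4564, -0.0375, 0.0466]
tool_rot: [3.142, 0.0, 1.571]
force: [-1.0, 0.8, 4.5]
grip_width: 0.0115
finger_force: 40.7
```

Contact at the expected height, so the slab is seated. Opening a little and rising.

Request:
{"op": "jog_arm", "data": {
  "motion": [
    [0, 0, 0, 0, 0.2],
    [0, 0, 0, 0, 0.28],
    [0, 0, 0, 0, 0.28],
    [0, 0, 0, 0, 0.28],
    [0, 0, -0.3, 0, 0.28],
    [0, 0, -0.6, 0, 0.28],
    [0, 0, -0.8, 0, 0.28],
    [0, 0, -1, 0, 0.28],
    [0, 0, -1, 0, 0.28],
    [0, 0, -1, 0, 0.28],
    [0, 0, -1, 0, 0.5],
    [0, 0, -0.3, 0, 0.5]
  ]
}}

```text
clock: 10.55
position: [0.4572, -0.0375, 0.2297]
tool_rot: [3.138, 0.0, 1.571]
force: [0.7, 0.4, -0.6]
grip_width: 0.0424
finger_force: 0.0
```

```bash
python3 - <<'E'
from h import *
s=bot.observe(); G=grab("wrist","w5"); print(s["position"],s["tool_rot"],s["force"],np.round(s["qpos"],2)); np.savez("w5.npz",**G)
c,r=blob(G,(12,70,120),(28,255,255),(250,150,370,330)); print(r,wrect(G,r,.078))
plan((.455,.305,.27),2.99)
E
```

```text
[ 0.45718526 -0.03749117  0.22973421] [3.13774268e+00 4.61976972e-04 1.57095569e+00] [ 0.65202506  0.41990923 -0.5589385 ] [ 0.39  0.29 -0.53  2.    0.19  0.89 -0.24]
((320.4999694824219, 225.49996948242188), (12.999998092651367, 84.99998474121094), 0.0) (array([ 0.4559, -0.0378]), [(0.0785, 89.6), (0.0112, -0.0)])
18 rows
[0.63, -0.0, -0.07, np.float64(-0.99)],[0.63, 0.05, -0.08, np.float64(-0.99)],[0.63, 0.1, -0.07, np.float64(-0.99)],[0.62, 0.14, -0.08, np.float64(-0.99)],[0.6, 0.19, -0.07, np.float64(-0.99)],[0.59, 0.24, -0.08, np.float64(-0.99)],[0.57, 0.29, -0.07, np.float64(-0.99)],[0.54, 0.33, -0.08, np.float64(-0.99)],[0.51, 0.37, -0.07, np.float64(-0.99)],[0.48, 0.41, -0.08, np.float64(-0.99)],[0.45, 0.45, -0.07, np.float64(-0.99)],[0.41, 0.48, -0.08, np.float64(-0.99)],[0.37, 0.51, -0.07, np.float64(-0.99)],[0.33, 0.54, -0.08, np.float64(-0.99)],[0.29, 0.57, -0.07, np.float64(-0.99)],[0.24, 0.59, -0.08, np.float64(-0.99)],[0.2, 0.61, -0.07, np.float64(-0.99)],[0.14, 0.62, -0.08, np.float64(-0.99)]
end [0.4551 0.305  0.27  ] 2.9963
```

View pics/w5.png

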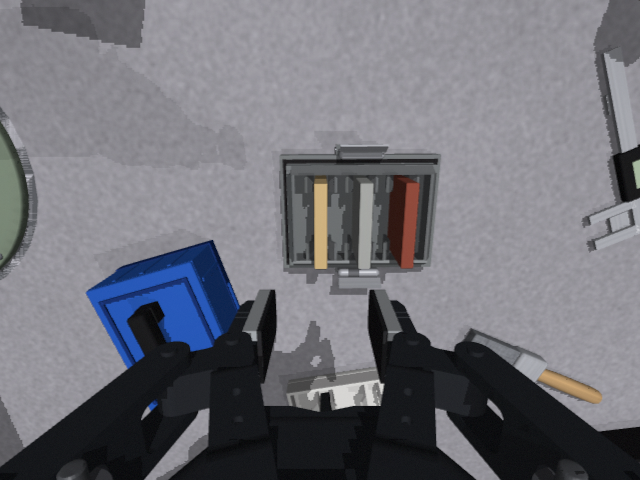

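The tan slab stands upright in the free slot at column 320, beside limestone and red. Next, the lid.

Request:
{"op": "jog_arm", "data": {
  "motion": [
    [0.63, 0, -0.08, -1, 0.8],
    [0.63, 0.05, -0.08, -1, 0.8],
    [0.63, 0.1, -0.08, -1, 0.8],
    [0.62, 0.14, -0.08, -1, 0.8],
    [0.6, 0.19, -0.08, -1, 0.8],
    [0.59, 0.24, -0.08, -1, 0.8],
    [0.57, 0.29, -0.08, -1, 0.8],
    [0.54, 0.33, -0.08, -1, 0.8],
    [0.51, 0.37, -0.08, -1, 0.8]
  ]
}}

```text
clock: 11.5
position: [0.4543, 0.1342, 0.2476]
tool_rot: [-3.141, -0.001, 2.294]
force: [0.5, 0.7, 0.4]
grip_width: 0.0679
finger_force: 0.0
```

Request:
{"op": "jog_arm", "data": {
  "motion": [
    [0.48, 0.41, -0.08, -1, 0.8],
    [0.45, 0.45, -0.08, -1, 0.8],
    [0.41, 0.48, -0.08, -1, 0.8],
    [0.37, 0.51, -0.08, -1, 0.8],
    [0.33, 0.54, -0.08, -1, 0.8],
    [0.29, 0.57, -0.08, -1, 0.8],
    [0.24, 0.59, -0.08, -1, 0.8],
    [0.2, 0.61, -0.08, -1, 0.8],
    [0.14, 0.62, -0.08, -1, 0.8],
    [0, 0, 0, 0, 0.8],
    [0, 0, 0, 0, 0.8]
  ]
}}

```text
clock: 12.6
position: [0.4515, 0.3048, 0.269]
tool_rot: [-3.141, -0.001, 3.011]
force: [-1.1, -0.2, -0.4]
grip_width: 0.0682
finger_force: 0.0
```

```bash
python3 - <<'E'
from h import *
s=bot.observe(); G=grab("wrist","w6"); print(s["position"],s["tool_rot"],np.round(s["qpos"],2),G["c"]); np.savez("w6.npz",**G)
E
```

```text
[0.45148593 0.30475057 0.26895595] [-3.14091242e+00 -1.09188813e-03  3.01053576e+00] [-0.04  0.48 -0.92  1.74  0.42  1.13  0.35] [0.37623645 0.31612846 0.40973974]
```

View pics/w6.png

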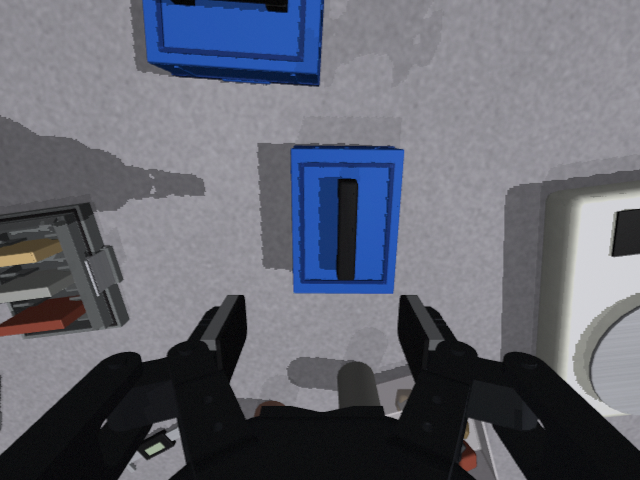

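The lid's top spans (291-403, 147-293), with the black grip bar along column 347, rows 180-280.

```bash
python3 - <<'E'
from h import *
G=dict(np.load("w6.npz"))
c,r=blob(G,(0,0,0),(180,255,60),(325,170,370,288)); print(r,wrect(G,r,.098))
c,r=blob(G,(105,120,60),(125,255,255),(270,140,420,300)); print(r,wrect(G,r,.068))
ap=cv2.approxPolyDP(cv2.convexHull(c),5,True)[:,0]; W=np.array([onz(G,*map(float,q),.068)[:2] for q in ap]); print(ap.tolist(),W.round(4).tolist())
x=G["p"].astype(int); 
for y in (190,230,270): print(y,x[y,332:362].sum(1).tolist())
print(x[172:188,347].sum(1).tolist(),x[272:288,345].sum(1).tolist())
E
```

```text
((346.46295166015625, 229.49908447265625), (19.413835525512695, 101.3394775390625), 1.4144229888916016) (array([0.465, 0.328]), [(0.1004, 171.8), (0.0177, 81.1)])
((347.0, 219.5), (147.0, 112.0), 90.0) (array([0.4656, 0.3306]), [(0.1091, 82.5), (0.1576, -3.5)])
[[402, 149], [392, 293], [294, 292], [291, 149]] [[0.3973, 0.3922], [0.5503, 0.3716], [0.5348, 0.2638], [0.3831, 0.2847]]
190 [196, 193, 192, 192, 191, 126, 36, 33, 56, 67, 84, 85, 83, 84, 88, 89, 89, 95, 92, 90, 97, 100, 102, 99, 80, 105, 249, 306, 315, 317]
230 [193, 191, 194, 190, 197, 123, 63, 48, 71, 81, 85, 84, 79, 84, 79, 84, 84, 84, 87, 90, 66, 85, 74, 76, 189, 290, 310, 309, 310, 312]
270 [303, 306, 298, 262, 132, 33, 55, 75, 77, 80, 85, 81, 82, 79, 79, 79, 84, 82, 82, 87, 83, 75, 90, 261, 301, 302, 304, 303, 303, 304]
[286, 286, 290, 289, 293, 274, 147, 20, 26, 36, 48, 70, 79, 94, 87, 84] [83, 78, 86, 78, 77, 81, 75, 79, 106, 168, 168, 188, 274, 299, 301, 298]
```

```bash
python3 - <<'E'
from h import *
plan((.465,.328,.18),3.005,4)
E
```

```text
4 rows
[-0.08, 0.21, 0.74, np.float64(0.01)],[-0.09, 0.21, 0.74, np.float64(0.01)],[-0.08, 0.21, 0.74, np.float64(0.01)],[-0.08, 0.21, 0.75, np.float64(0.01)]
end [0.4649 0.328  0.1799] 3.0064
```

Request:
{"op": "jog_arm", "data": {
  "motion": [
    [-0.08, 0.21, 0.74, 0.02, 0.8],
    [-0.08, 0.21, 0.74, 0.02, 0.8],
    [-0.08, 0.21, 0.74, 0.02, 0.8],
    [-0.08, 0.21, 0.74, 0.02, 0.8],
    [0, 0, 0, 0, 0.8],
    [0, 0, 0, 0, 0.8],
    [0, 0, 0, 0, 0.8]
  ]
}}

```text
clock: 13.35
position: [0.465, 0.3284, 0.1821]
tool_rot: [3.141, 0.001, 3.004]
force: [-0.6, -0.2, -0.2]
grip_width: 0.0682
finger_force: 0.0
```

```bash
python3 - <<'E'
from h import *
A=dict(np.load("w6.npz")); s=bot.observe(); G=grab("wrist","w7"); print(s["position"],s["tool_rot"])
a=((0,0,0),(180,255,60)); r1=blob(A,*a,(325,170,370,288))[1]
c,r=blob(G,*a,(290,150,360,315)); print(r,wrect(G,r,.098)); print(tri(A,r1[0],G,r[0]))
b=((105,120,60),(125,255,255)); q1=blob(A,*b,(270,140,420,300))[1]; c,q=blob(G,*b,(190,90,440,400)); print(q, tri(A,q1[0],G,q[0]))
for y in (180,220,260): print(y,G["p"][y,295:350].astype(int).sum(1).tolist())
E
```

```text
[0.4650327  0.32841773 0.18205865] [3.14104241e+00 1.02986012e-03 3.00382075e+00]
((320.5, 245.5), (135.0, 25.0), 90.0) (array([0.4646, 0.329 ]), [(0.0165, 82.1), (0.0996, -7.4)])
(array([0.46680951, 0.32877064, 0.08227821]), np.float64(0.0006108944555956669))
((320.0, 231.0), (190.0, 152.0), 90.0) (array([0.45544378, 0.33019266, 0.08492684]), np.float64(0.0016953075648197646))
180 [203, 200, 203, 201, 204, 199, 203, 200, 201, 205, 201, 202, 199, 126, 38, 27, 21, 28, 20, 32, 27, 20, 23, 10, 21, 34, 29, 28, 24, 31, 31, 36, 14, 32, 36, 37, 42, 63, 197, 280, 299, 296, 297, 299, 319, 324, 325, 324, 325, 322, 326, 324, 324, 326, 323]
220 [203, 198, 199, 194, 194, 200, 202, 196, 199, 202, 197, 196, 146, 72, 60, 70, 77, 81, 88, 84, 82, 77, 80, 85, 84, 84, 87, 87, 92, 94, 92, 89, 89, 90, 92, 83, 81, 68, 146, 265, 293, 314, 325, 323, 323, 324, 325, 326, 322, 321, 322, 322, 326, 322, 323]
260 [201, 198, 197, 203, 201, 200, 199, 196, 202, 200, 204, 200, 196, 120, 46, 55, 76, 84, 84, 80, 85, 84, 84, 83, 86, 89, 82, 83, 83, 84, 84, 89, 91, 85, 87, 81, 70, 61, 241, 289, 291, 307, 316, 319, 315, 317, 315, 314, 318, 316, 317, 315, 314, 317, 314]
```

Request:
{"op": "jog_arm", "data": {
  "motion": [
    [0, 0.01, 0.9, 0, 0.6],
    [0, 0, 0.9, 0, 0.6],
    [0, 0, 0.8, 0, 0.6],
    [0, 0, 0.5, 0, 0.5],
    [0, 0, 0.3, 0, 0.5],
    [0, 0, 0.16, 0, 0.5],
    [0, 0, 0, 0, 0.5]
  ]
}}

```text
clock: 14.1
position: [0.4649, 0.3291, 0.0744]
tool_rot: [3.141, 0.0, 3.004]
force: [0.6, 0.1, 0.1]
grip_width: 0.0423
finger_force: 0.0
```

Request:
{"op": "jog_arm", "data": {
  "motion": [
    [0, 0, 0, 0, 0],
    [0, 0, 0, 0, 0],
    [0, 0, 0, 0, 0],
    [0, 0, 0, 0, 0],
    [0, 0, 0, 0, 0],
    [0, 0, 0, 0, 0]
  ],
  "newtons": 100
}}

```text
clock: 14.7
position: [0.4651, 0.3289, 0.0747]
tool_rot: [3.141, 0.001, 3.004]
force: [-0.1, -4.0, 7.0]
grip_width: 0.0164
finger_force: 99.4
```

Request:
{"op": "jog_arm", "data": {
  "motion": [
    [0, 0, -0.4, 0, 0],
    [0, 0, -0.8, 0, 0],
    [0, 0, -1, 0, 0],
    [0, 0, -1, 0, 0],
    [0, 0, -0.8, 0, 0],
    [0, 0, -0.6, 0, 0],
    [0, 0, 0, 0, 0]
  ]
}}

```text
clock: 15.4
position: [0.4653, 0.3298, 0.2149]
tool_rot: [3.139, 0.003, 3.005]
force: [-0.2, -0.9, -3.2]
grip_width: 0.0164
finger_force: 98.3
```

```bash
python3 - <<'E'
from h import *
s=bot.observe(); print(s["position"],s["force"],s["moment"])
plan((.496,-.038,.215),np.pi,14)
E
```

```text
[0.46530175 0.32979431 0.21492079] [-0.2105641  -0.85638936 -3.20358895] [ 0.02566437 -0.06078035  0.00817612]
14 rows
[-0.19, -0.86, -0.0, np.float64(-0.12)],[-0.18, -0.86, -0.0, np.float64(-0.12)],[-0.18, -0.86, -0.0, np.float64(-0.12)],[-0.17, -0.86, -0.0, np.float64(-0.12)],[-0.16, -0.86, -0.0, np.float64(-0.12)],[-0.15, -0.87, -0.0, np.float64(-0.12)],[-0.14, -0.87, -0.0, np.float64(-0.12)],[-0.13, -0.87, -0.0, np.float64(-0.12)],[-0.13, -0.87, -0.0, np.float64(-0.12)],[-0.12, -0.87, -0.0, np.float64(-0.12)],[-0.11, -0.87, -0.0, np.float64(-0.12)],[-0.1, -0.87, -0.0, np.float64(-0.12)],[-0.09, -0.87, -0.0, np.float64(-0.12)],[-0.08, -0.88, -0.0, np.float64(-0.12)]
end [ 0.4959 -0.038   0.2149] 3.139
```

Request:
{"op": "jog_arm", "data": {
  "motion": [
    [-0.09, -0.43, 0, -0.12, 0],
    [-0.18, -0.86, 0, -0.12, 0],
    [-0.18, -0.86, 0, -0.12, 0],
    [-0.17, -0.86, 0, -0.12, 0],
    [-0.16, -0.86, 0, -0.12, 0],
    [-0.15, -0.87, 0, -0.12, 0],
    [-0.14, -0.87, 0, -0.12, 0],
    [-0.13, -0.87, 0, -0.12, 0],
    [-0.13, -0.87, 0, -0.12, 0],
    [-0.12, -0.87, 0, -0.12, 0],
    [-0.11, -0.87, 0, -0.12, 0],
    [-0.1, -0.87, 0, -0.12, 0]
  ]
}}

```text
clock: 16.6
position: [0.489, 0.025, 0.2112]
tool_rot: [-3.141, -0.002, 3.12]
force: [-0.2, 0.4, -3.2]
grip_width: 0.0164
finger_force: 98.1
```

Request:
{"op": "jog_arm", "data": {
  "motion": [
    [-0.09, -0.87, 0, -0.12, 0],
    [-0.09, -0.85, 0, -0.12, 0],
    [-0.09, -0.45, 0, 0, 0],
    [0, 0, 0, 0, 0],
    [0, 0, 0, 0, 0],
    [0, 0, 0, 0, 0]
  ]
}}

```text
clock: 17.2
position: [0.4969, -0.0372, 0.212]
tool_rot: [3.141, -0.0, 3.14]
force: [0.2, 0.5, -3.3]
grip_width: 0.0164
finger_force: 98.1
```

```bash
python3 - <<'E'
from h import *
s=bot.observe(); G=grab("scene","s8"); print(s["position"],s["tool_rot"],s["force"])
for n in("w3","w5"):
    A=dict(np.load(n+".npz")); g=cv2.cvtColor(A["p"],cv2.COLOR_RGB2GRAY)
    for P in ((.42,-.038),(.496,.023),(.496,-.099)):
        for z in (.02,.045): print(n,P,z,proj(A,[*P,z]).round(1))
t=G["p"]; u=proj(G,[.496,-.038,.1]).astype(int); print(u)
cv2.imwrite("pics/s8c.png",cv2.resize(t[u[1]-110:u[1]+110,u[0]-140:u[0]+140,::-1],None,fx=2.7,fy=2.7))
a=dict(np.load("w5.npz"))["p"][130:300,260:460,::-1]; cv2.imwrite("pics/c5.png",cv2.resize(a,None,fx=3.5,fy=3.5,interpolation=2))
E
```

```text
[ 0.49693875 -0.03717258  0.21202377] [ 3.14114780e+00 -1.31161074e-04  3.14030312e+00] [ 0.16370661  0.45574233 -3.25204216]
w3 (0.42, -0.038) 0.02 [261.4 130.6]
w3 (0.42, -0.038) 0.045 [256.7 130.1]
w3 (0.496, 0.023) 0.02 [339.9  61.2]
w3 (0.496, 0.023) 0.045 [341.4  55. ]
w3 (0.496, -0.099) 0.02 [338.1 192.7]
w3 (0.496, -0.099) 0.045 [339.3 196.8]
w5 (0.42, -0.038) 0.02 [286.6 213.4]
w5 (0.42, -0.038) 0.045 [284.2 218.9]
w5 (0.496, 0.023) 0.02 [360.3 153.9]
w5 (0.496, 0.023) 0.045 [363.3 155.2]
w5 (0.496, -0.099) 0.02 [356.7 267. ]
w5 (0.496, -0.099) 0.045 [359.1 275.9]
[306 253]
```

View pics/c5.png

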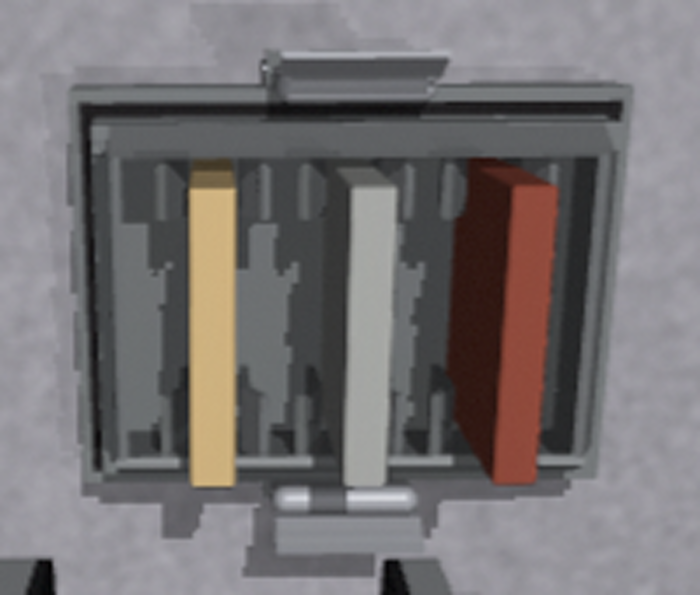

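The crop shows the case's outer rim corners at about (280,156), (441,155), (430,267) and (283,269) in full-image pixels. All three slabs stand upright.

```bash
python3 - <<'E'
from h import *
A=dict(np.load("w5.npz"))
for z in (.012,.02,.026):
    W=np.array([onz(A,*q,z)[:2] for q in ((280,155.5),(440.5,155.2),(430,266.8),(283.4,268.3))])
    print(z,W.round(4).tolist(),W.mean(0).round(4),(W[1]-W[0]).round(4),(W[0]-W[3]).round(4))
E
```

```text
0.012 [[0.4142, 0.021], [0.5796, 0.0213], [0.5804, -0.102], [0.4135, -0.1036]] [ 0.497  -0.0408] [0.1654 0.0002] [0.0007 0.1246]
0.02 [[0.4152, 0.0215], [0.5769, 0.0217], [0.5777, -0.0989], [0.4145, -0.1004]] [ 0.496 -0.039] [0.1617 0.0002] [0.0007 0.1219]
0.026 [[0.4159, 0.0218], [0.5748, 0.022], [0.5756, -0.0965], [0.4152, -0.098]] [ 0.4954 -0.0377] [0.1589 0.0002] [0.0007 0.1198]
```

Request:
{"op": "jog_arm", "data": {
  "motion": [
    [0.03, -0.04, 0.6, 0, 0],
    [0, 0, 0.8, 0, 0],
    [0, 0, 0.7, 0, 0],
    [0, 0, 0.5, 0, 0],
    [0, 0, 0.2, 0, 0],
    [0, 0, 0.1, 0, 0],
    [0, 0, 0, 0, 0],
    [0, 0, 0, 0, 0]
  ]
}}

```text
clock: 18.05
position: [0.4966, -0.0394, 0.1257]
tool_rot: [-3.141, 0.001, 3.139]
force: [0.7, -0.7, -2.1]
grip_width: 0.0159
finger_force: 98.0
```

Request:
{"op": "jog_arm", "data": {
  "motion": [
    [0, 0, 0.06, 0, 0],
    [0, 0, 0.06, 0, 0],
    [0, 0, 0.06, 0, 0],
    [0, 0, 0.06, 0, 0],
    [0, 0, 0.06, 0, 0],
    [0, 0, 0, 0, 0]
  ]
}}

```text
clock: 18.65
position: [0.4961, -0.0394, 0.1158]
tool_rot: [3.141, -0.0, 3.139]
force: [-0.3, -0.4, -2.5]
grip_width: 0.0164
finger_force: 98.0
```

Request:
{"op": "jog_arm", "data": {
  "motion": [
    [0, 0.01, 0.05, 0, 0],
    [0, 0, 0.05, 0, 0],
    [0, 0, 0.05, 0, 0],
    [0, 0, 0, 0, 0]
  ]
}}

```text
clock: 19.05
position: [0.4961, -0.0391, 0.1114]
tool_rot: [3.142, -0.0, 3.139]
force: [0.5, -0.8, -2.1]
grip_width: 0.0162
finger_force: 98.3
```

Request:
{"op": "jog_arm", "data": {
  "motion": [
    [0, 0, 0.03, 0, 0],
    [0, 0, 0.03, 0, 0],
    [0, 0, 0.03, 0, 0],
    [0, 0, 0, 0, 0]
  ]
}}

```text
clock: 19.45
position: [0.4967, -0.0392, 0.1091]
tool_rot: [-3.141, 0.001, 3.139]
force: [0.0, -2.4, 4.6]
grip_width: 0.0166
finger_force: 99.4
```

Request:
{"op": "jog_arm", "data": {
  "motion": [
    [0, -0.03, 0, 0, 0],
    [0, 0, 0.03, 0, 0],
    [0, 0, 0.02, 0, 0],
    [0, 0, 0, 0, 0]
  ]
}}

```text
clock: 19.85
position: [0.4957, -0.04, 0.1072]
tool_rot: [3.142, -0.001, 3.139]
force: [-2.2, 1.5, -1.0]
grip_width: 0.0158
finger_force: 98.3
```

Request:
{"op": "jog_arm", "data": {
  "motion": [
    [0, 0, 0.03, 0, 0],
    [0, 0, 0.02, 0, 0],
    [0, 0, 0, 0, 0]
  ]
}}

```text
clock: 20.15
position: [0.4961, -0.0398, 0.1059]
tool_rot: [3.142, -0.0, 3.139]
force: [-3.2, 2.2, 5.3]
grip_width: 0.0164
finger_force: 99.3
```

Request:
{"op": "jog_arm", "data": {
  "motion": [
    [0.02, 0.01, 0.02, 0, 0],
    [0, 0, 0.03, 0, 0],
    [0, 0, 0.02, 0, 0],
    [0, 0, 0, 0, 0]
  ],
  "newtons": 120
}}

```text
clock: 20.55
position: [0.4959, -0.0395, 0.1042]
tool_rot: [-3.141, 0.001, 3.139]
force: [-3.6, 1.7, 10.9]
grip_width: 0.0154
finger_force: 119.4
```

Request:
{"op": "jog_arm", "data": {
  "motion": [
    [0, 0, 0.03, 0, 0],
    [0, 0, 0.02, 0, 0],
    [0, 0, 0, 0, 0]
  ]
}}

```text
clock: 20.85
position: [0.4959, -0.0395, 0.1026]
tool_rot: [3.142, 0.001, 3.139]
force: [-3.7, 1.7, 9.3]
grip_width: 0.0152
finger_force: 119.2
```

Request:
{"op": "jog_arm", "data": {
  "motion": [
    [0.02, 0, 0.04, 0, 0],
    [0, 0, 0.04, 0, 0],
    [0, 0, 0.04, 0, 0],
    [0, 0, 0, 0, 0]
  ]
}}

```text
clock: 21.25
position: [0.495, -0.0395, 0.0984]
tool_rot: [3.141, -0.0, 3.139]
force: [-0.9, 3.6, -4.7]
grip_width: 0.0157
finger_force: 117.4
```

Request:
{"op": "jog_arm", "data": {
  "motion": [
    [0, 0, 0.04, 0, 0],
    [0, 0, 0.03, 0, 0],
    [0, 0, 0, 0, 0],
    [0, 0, 0, 0, 0]
  ]
}}

```text
clock: 21.65
position: [0.4947, -0.0397, 0.0963]
tool_rot: [3.141, -0.001, 3.139]
force: [0.1, 3.3, -12.1]
grip_width: 0.0156
finger_force: 117.3
```

Request:
{"op": "jog_arm", "data": {
  "motion": [
    [0, 0.02, 0.03, 0, 0],
    [0, 0, 0.03, 0, 0],
    [0, 0, 0.02, 0, 0],
    [0, 0, 0, 0, 0],
    [0, 0, 0, 0, 0]
  ]
}}

```text
clock: 22.15
position: [0.4947, -0.0397, 0.0944]
tool_rot: [-3.14, -0.001, 3.139]
force: [-7.6, -0.2, 5.2]
grip_width: 0.0156
finger_force: 119.9
```

Request:
{"op": "jog_arm", "data": {
  "motion": [
    [0.02, 0, 0.02, 0, 0],
    [0, 0, 0, 0, 0],
    [0, 0, 0, 0, 0]
  ]
}}

```text
clock: 22.45
position: [0.4946, -0.0398, 0.0943]
tool_rot: [-3.14, 0.001, 3.138]
force: [-6.0, -3.0, 14.6]
grip_width: 0.016
finger_force: 121.1
```

Request:
{"op": "jog_arm", "data": {
  "motion": [
    [0, 0, 0, 0, 0],
    [0, 0, 0, 0, 0],
    [0, 0, 0, 0, 0],
    [0, 0, 0, 0, 0],
    [0, 0, 0, 0, 0],
    [0, 0, 0, 0, 0],
    [0, 0, 0, 0, 0],
    [0, 0, 0, 0, 0],
    [0, 0, 0, 0, 0],
    [0, 0, 0, 0, 0]
  ]
}}

```text
clock: 23.45
position: [0.4946, -0.0399, 0.0943]
tool_rot: [-3.14, 0.0, 3.138]
force: [-7.4, -2.9, 15.4]
grip_width: 0.0159
finger_force: 121.1
```

```bash
python3 - <<'E'
from h import *
s=bot.observe(); print(s["position"],s["force"],s["moment"],s["tool_rot"])
G=grab("scene"); W=grab("wrist"); t=G["p"][150:390,160:480,::-1]
a=cv2.resize(t,None,fx=1.25,fy=1.25); b=cv2.resize(W["p"][80:,120:520,::-1],(400,400)); o=np.zeros((400,800,3),np.uint8); o[:300,:400]=a; o[:,400:]=b
cv2.imwrite("pics/f.png",o); print(bot.observe()["force"])
E
```

```text
[ 0.49457621 -0.03986211  0.09427146] [-7.39179056 -2.91930697 15.39989829] [-0.05881516  1.4565456   0.15516738] [-3.13999720e+00  4.58037736e-04  3.13832915e+00]
[-7.28863125 -2.37145424 14.71864583]
```

View pics/f.png

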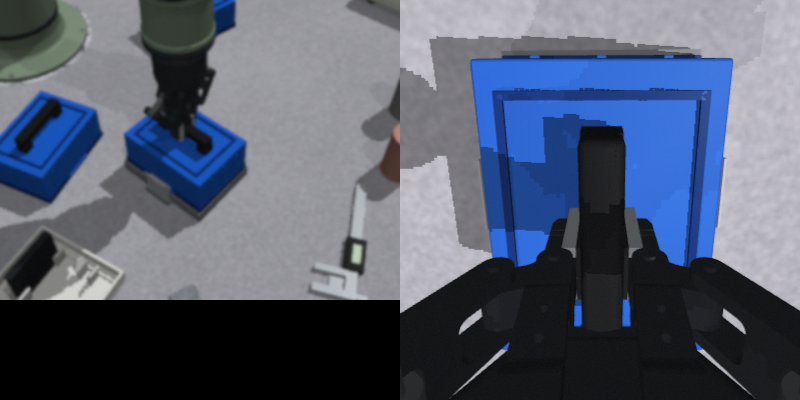

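The lid sits flat on the case (left panel about (185,155)), with the gripper still holding the bar and pressing with a steady 15 N. I'm handing it in now.

```bash
python3 -c "
from workcell import bot
print(bot.job_done())"
```

```text
the job is handed in; nothing more can be done
None
```

The sandstone slab is seated in the free slot and the blue lid is on the case at its home height. The resistance rose, dropped and then pulled the lid down, as the clips snapping over would; I did not see the clips themselves up close. The hand was still pressing with about 15 N when I handed the job in at about 23.5 s; no verdict came back.

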